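# Clear the griddle counter and cover the well

## Task

Clear up around the griddle: put every small wooden-handled utensil (spoon, slice, brush) into the wider green bowl and every piece of palm sugar into the smaller green bowl. Only when all of them are sorted, slide the wooden cover along the griddle, without lifting it off, until it drops flat into the sunken well. Do not knock over or push away the little glass jar.

Things in the scene. Friction and masses are not known exactly. Their poses are not given: they have to be found in the camera images.
- spoon_c (a point): small kitchen utensil, 140 mm long: dark wooden handle 90 mm long and 16 x 16 mm in section, then a round steel spoon bowl 46 mm across and 13 mm high. The point is at mid-length and half-way up the handle (8 mm above its underside), 20 mm inside the handle's head end, close to the centre of mass; x points along the utensil towards the head, z up. About 60 g. May be absent.
- slice_c (a point): small kitchen utensil, 140 mm long: dark wooden handle 90 mm long and 16 x 16 mm in section, then a flat steel blade 46 mm long, 44 mm wide and 3 mm thick, on the underside's level. The point is at mid-length and half-way up the handle (8 mm above its underside), 20 mm inside the handle's head end, close to the centre of mass; x points along the utensil towards the head, z up. About 60 g. May be absent.
- brush_c (a point): small kitchen utensil, 140 mm long: dark wooden handle 90 mm long and 16 x 16 mm in section, then a steel-bound brush head 52 mm long, 40 mm wide and 16 mm high. The point is at mid-length and half-way up the handle (8 mm above its underside), 20 mm inside the handle's head end, close to the centre of mass; x points along the utensil towards the head, z up. About 60 g. May be absent.
- cake_c (a point): hard piece of palm sugar (a food), a round drum 60 mm across and 32 mm high. The point is at its centre, 16 mm above its underside; z up. About 90 g. May be absent. Starts in the well of the griddle.
- block_c (a point): hard piece of palm sugar (a food), an oblong block 62 mm (its x) by 42 mm (its y) by 32 mm high. The point is at its centre, 16 mm above its underside; z up. About 90 g. May be absent. Starts in the well of the griddle.
- dome_c (a point): hard piece of palm sugar (a food), a low round dome 62 mm across and 34 mm high: upright sides for the lower 18 mm, then sloping in to 44 mm across near the top. The point is at its centre, 17 mm above its underside; z up. About 90 g. May be absent.
- widebowl_floor (a point): the wider of two green plastic bowls, for utensils; fixed on a suction foot. Outside 210 mm across at the rim, 160 mm across at the base, 58 mm high, wall 4 mm. The point is the centre of its inner floor, 5 mm above the counter.
- smallbowl_floor (a point): the smaller of two green plastic bowls, for palm sugar; fixed on a suction foot. Outside 160 mm across at the rim, 124 mm across at the base, 58 mm high, wall 4 mm. The point is the centre of its inner floor, 5 mm above the counter. The two bowls may stand either way round beside the griddle.
- well (a point): centre of the floor of the sunken well in the fixed iron griddle. The griddle is a dark slab 190 x 360 x 28 mm with its top 28 mm above the counter; the well is 138 mm (x) by 158 mm (y), 10 mm deep, its floor 18 mm above the counter. y points along the griddle towards its flat half, on which the cover waits; the flat half's centre lies 170 mm from this point along +y. z up.
- cover_foot (a point): centre of the underside of the loose light-wood cover, a board 130 mm (x) by 150 mm (y) by 12 mm thick, 0.22 kg. It fits the well with 4 mm to spare on each side when its x and y lie along the well's. z up; it starts on the flat half at the level of the griddle's top and comes down 10 mm when it drops into the well.
- cover_bar (a point): centre of the cover's bar handle, a dark wooden bar 70 mm long (along the cover's x), 16 mm wide and 26 mm high, standing on top of the board's middle; the point is 25 mm above the board's underside (13 mm above its top face).
- jar: upright glass jar with a metal cap, 60 mm across and 50 mm high, standing loose among the utensils on the counter in front of the griddle; origin at the centre of its base. To be left standing.

How it is judged:
By the outcome, as a careful person would: the job done as asked, in the order asked, and still so for the second after the job is handed in, with the robot touching nothing.
Of spoon, slice, brush, cake, block, dome only 4 to 6 are there at a start; the rules pass over those that are not, and their reading is None.
At some moment in a run one of spoon, slice, brush, dome may be knocked a few centimetres aside while the robot is not near it.
Once in a run the grip may slacken for a moment while it holds something.
It also fails if it takes over 210 s, if anything falls off the work surface, if the arm or the gripper's body presses on something with over 40 N, if the wrist force passes 120 N, or if a joint passes its speed limit or range.

## Robot

A 7-joint arm with a two-finger parallel gripper is mounted at the origin on the work surface. World frame = base frame: x ahead of the robot, y to its left, z up, the work surface at z = 0. Lengths are in m, angles in rad, forces in N, time in s.
With the tool pointing down it reaches from about 0.425 to 0.875 m from the base axis. Payload 4.7 kg.
Tool frame: the origin (TCP) lies midway between the tips of the shut fingers; the grasp point (between the pads) lies 19 mm behind it (ctrl.grip_point_offset is the distance from the TCP to the grasp point, in m); z points along the fingers, y is the line along which they close (so a half turn about z gives the same grasp; the last joint's range is limited). The gripper opens to 87 mm and grips with 3 to 60 N. Pads are 19 mm wide; open, the fingers measure 117 mm over their backs; the gripper's body (75 mm by 190 mm) begins 51 mm behind the grasp point.
Start: joints at [1.136, 0.321, -0.07, 1.45, 0.023, 1.371, -0.057], TCP at [0.282, -0.586, 0.223] pointing down, gripper open.
Joint ranges: [-2.86, 2.86], [-0.3, 2.09], [-1.38, 1.24], [0.06, 2.45], [-1.56, 4.7], [0.09, 2.05], [-2.69, 2.69]. Speed limits (rad/s): [2.57, 2.57, 3.14, 3.14, 3.14, 3.14, 3.14].

## Interface

Orientations are given as a rotation vector (axis times angle).
In Python, from bench import ctrl gives the robot as it stands. The module is installed in compiled form; this text tells all that it offers.
- The arm moves only by the shell command python3 -m handwheel 'ROWS' [OPENING] [FORCE]. ROWS is JSON, a list of rows, each an object of numbers: "x", "y", "z": the shift along the tool's x, y, z in m; "wx", "wy", "wz": the turn, a rotation vector about the tool's x, y, z in degrees. A call has 1 to 10 rows; each row is the pose to reach, as a shift and turn from the pose commanded when the call began, along the tool's axes at that moment; what a row does not reach only later rows make up. A row lasts 1/12 s, in which the tool goes at most 41.7 mm and 7.16 degrees, less where a joint would pass 70% of its speed; a pose out of reach is approached as far as the arm can. A call with a gripper value outside its range is refused whole. OPENING is the finger opening in m, from 0 to 0.087, set as the call begins (- or left out, the last holds). The fingers move at their own pace and stop on an object; FORCE is the grip in N (left out, the last holds). Time passes only in rows, so rows that repeat a pose let the fingers close. It gives the time, the measured TCP pose, the force, the opening and the grip force at its end, in the units of the state.
- ctrl.get_state(): the state, without advancing time (a new reading comes with each control period).
- ctrl.get_image(name): name is "scene" or "top" or "wrist"; returns a dict with "image" (420x560x3 uint8, red, green, blue), "K" (3x3 intrinsics, pixels), "world_to_cam" (4x4, takes a point from world to camera coordinates); the wrist camera has in their place "hand_eye" (4x4, takes a point from camera to tool coordinates, whose origin is the TCP and whose axes are the flange's). Camera axes: x right, y down, z forward; pixel columns grow to the right and rows downward; lengths in m; the calibration is good to about 2 mm. A picture is of the moment at which its call begins: read the wrist's pose just before it. There is no depth.
- ctrl.close_job(): hands the job in; it is judged then, once.
The state is a dict: "time": time; "joint_positions": joint angles; "qd": joint speeds; "joint_torque": joint torques, N m; "position": TCP position; "tool_rot": TCP orientation; "ft_force": force on the tool from outside, world axes, zero at the start; "torque": the same for the moment, N m; "grip_width": opening from 0.0 (shut) to 1.0 (fully open); "grip_force": force on a finger pad.
Only numpy, scipy, OpenCV 4.12 (cv2) and the standard library are available. Lean on these libraries where they do the work, as an engineer would, in place of code of your own. Each camera call takes 0.05 s, during which the arm holds its last target. There are 200 camera calls.

## Working session

There is one attempt and no reset: what is moved stays moved. The work goes in short steps, Python scripts to look and compute and a shell command to move; the robot and the scene stay as the last step left them, time stands still between calls to the robot, and variables do not carry over. Pictures are saved under pics/ and viewed, at most 14 in all, crops included, and the job is handed in when it is done.

```bash
mkdir -p pics
cat > h.py <<'E'
import numpy as np,cv2
from scipy.spatial.transform import Rotation as R
from bench import ctrl
def snap(n,f):
    s=ctrl.get_state(); d=ctrl.get_image(n); cv2.imwrite('pics/'+f,d['image'][:,:,::-1])
    if n=='wrist':
        T=np.eye(4);T[:3,:3]=R.from_rotvec(s['tool_rot']).as_matrix();T[:3,3]=s['position']
        C=T@np.array(d['hand_eye'])
    else: C=np.linalg.inv(d['world_to_cam'])
    np.savez('pics/'+f+'.npz',K=d['K'],C=C); return d['image']
def pix(f,u,v,z):
    q=np.load('pics/'+f+'.npz');r=q['C'][:3,:3]@np.linalg.inv(q['K'])@[u,v,1];o=q['C'][:3,3]
    return o+r*(z-o[2])/r[2]
def proj(f,p):
    q=np.load('pics/'+f+'.npz');c=np.linalg.inv(q['C'])@np.r_[p,1];w=q['K']@c[:3];return w[:2]/w[2]
def go(x,y,z=None,ang=None):
    """shift in tool axes to reach TCP x,y,z; ang: world direction (deg) wanted for the closing line (tool y)"""
    s=ctrl.get_state();M=R.from_rotvec(s['tool_rot']).as_matrix();p=s['position']
    d=M.T@(np.array([x,y,p[2] if z is None else z])-p)
    out=dict(x=d[0],y=d[1],z=d[2]); 
    a=np.degrees(np.arctan2(M[1,1],M[0,1])); wz=None
    if ang is not None: wz=-((ang-a+90)%180-90)
    print('pos',np.round(p,4),'yang',round(a,1),'tilt',np.round(M[:,2],3),'shift',np.round(d,4),'wz',wz)
E
python3 - <<'E'
from h import *
a=snap('top','t0.png');b=snap('scene','s0.png')
print(ctrl.get_state()); go(.5,0,.2)
for f in('t0.png','s0.png'):
    q=np.load('pics/'+f+'.npz');print(q['K'],q['C'])
E
```

```text
{'time': 0.1, 'joint_positions': array([ 1.1361105 ,  0.32173691, -0.07007573,  1.45153523,  0.02262631,
        1.37078892, -0.05688019]), 'qd': array([ 2.94219272e-04,  3.51413476e-05, -1.73985272e-03, -2.07862260e-03,
       -4.21465463e-04,  9.22972803e-04, -5.97679322e-04]), 'joint_torque': array([ 2.54874822e-04, -4.92575455e+01, -4.05490408e-01, -3.13395989e+01,
       -6.39081490e-02,  3.95859755e-02,  7.40895030e-05]), 'position': array([ 0.28175024, -0.5852258 ,  0.22158751]), 'tool_rot': array([-3.06124702e+00, -6.98759343e-01,  7.70588665e-04]), 'ft_force': array([ 0.23605489,  0.26138266, -0.17414904]), 'torque': array([0.02148731, 0.00600232, 0.04722221]), 'grip_force': 0.0, 'grip_width': 0.9997141799047711}
pos [ 0.2818 -0.5852  0.2216] yang -64.3 tilt [-0.001  0.001 -1.   ] shift [ 0.4506 -0.4325  0.0223] wz None
[[473.94383253   0.         275.80412121]
 [  0.         473.94383253 203.03718179]
 [  0.           0.           1.        ]] [[ 0.02318612 -0.99793202  0.0599507   0.47775777]
 [-0.99967388 -0.0225011   0.01207639 -0.00245198]
 [-0.01070246 -0.06021116 -0.99812829  1.2178563 ]
 [ 0.          0.          0.          1.        ]]
[[428.65180083   0.         279.82765629]
 [  0.         428.65180083 210.64045219]
 [  0.           0.           1.        ]] [[-0.62884285  0.57998306 -0.51785743  1.01759409]
 [ 0.77751546  0.46466155 -0.42374445  0.38525816]
 [-0.00513617 -0.66911082 -0.74314489  0.75097486]
 [ 0.          0.          0.          1.        ]]
```

View pics/t0.png

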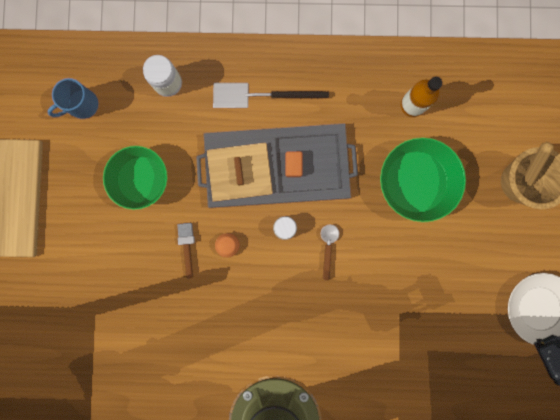

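View pics/s0.png

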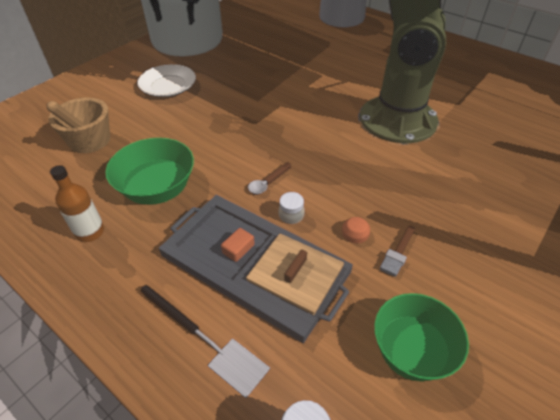

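The top view shows the spoon (330,255), a brush or slice (187,250), the dome (226,245), and the jar (285,228) on the counter. The block (293,164) is in the well and the cover sits on the left half, with the small bowl at (136,178) and the wide bowl at (422,180). The long spatula is not part of the job.

Run:
```python
from h import *
im=cv2.imread('pics/t0.png')
cv2.imwrite('pics/c0.png',cv2.resize(im[115:285,165:365],None,fx=4,fy=3.5,interpolation=cv2.INTER_CUBIC)[:595])
for n,u,v,z in [('spoonhead',330,233,.012),('spoonend',328,278,.012),('brhead',185,226,.01),('brend',188,276,.01),('dome',226,245,.03),('jar',285,228,.05),('block',294,164,.05),('small',136,178,.05),('wide',423,180,.05),('bar',239,171,.06)]:
    print(n,np.round(pix('t0.png',u,v,z),3))
```

```text
spoonhead [ 0.477 -0.127  0.012]
spoonend [ 0.364 -0.124  0.012]
brhead [0.486 0.242 0.01 ]
brend [0.36 0.23 0.01]
dome [0.441 0.134 0.03 ]
jar [ 0.487 -0.012  0.05 ]
block [ 0.646 -0.031  0.05 ]
small [0.602 0.36  0.05 ]
wide [ 0.613 -0.35   0.05 ]
bar [0.624 0.104 0.06 ]
```

View pics/c0.png

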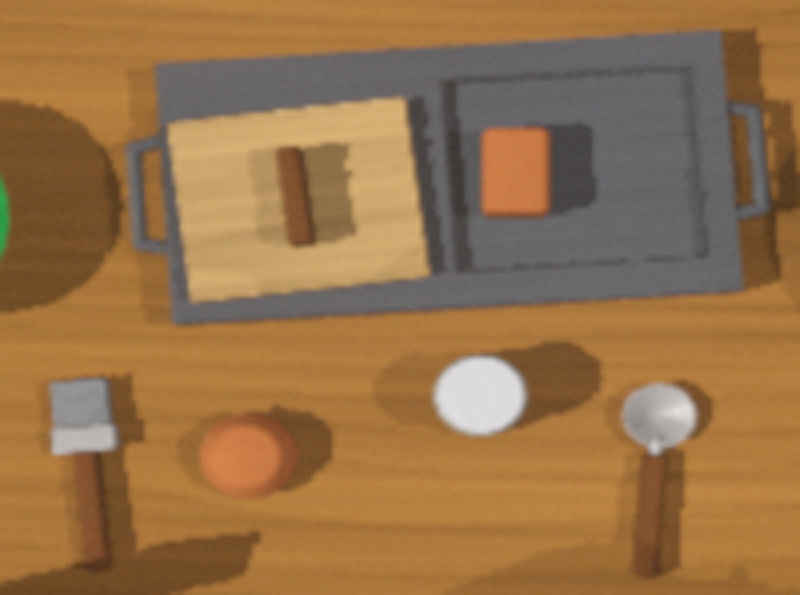

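Run:
```python
from h import *
go(.43,-.126,.2,88.5)
```

```text
pos [ 0.2818 -0.5852  0.2216] yang -64.3 tilt [-0.001  0.001 -1.   ] shift [ 0.3328 -0.3494  0.0221] wz 27.21604777093569
```

```bash
r='';python3 -m handwheel '[{"x":0.333,"y":-0.349,"z":0.02,"wz":27},{"x":0.333,"y":-0.349,"z":0.02,"wz":27},{"x":0.333,"y":-0.349,"z":0.02,"wz":27},{"x":0.333,"y":-0.349,"z":0.02,"wz":27},{"x":0.333,"y":-0.349,"z":0.02,"wz":27},{"x":0.333,"y":-0.349,"z":0.02,"wz":27},{"x":0.333,"y":-0.349,"z":0.02,"wz":27},{"x":0.333,"y":-0.349,"z":0.02,"wz":27},{"x":0.333,"y":-0.349,"z":0.02,"wz":27},{"x":0.333,"y":-0.349,"z":0.02,"wz":27}]' 0.06 20
python3 - <<'E'
from h import *
go(.43,-.126,.2,88.5)
E
```

```text
pos [ 0.2818 -0.5852  0.2216] yang -64.3 tilt [-0.001  0.001 -1.   ] shift [ 0.3328 -0.3494  0.0221] wz 27.21604777093569invalid input at $[0]: expected keys x, y, z, wx, wy, wz
```

All six keys are needed.

```bash
python3 -m handwheel '[{"x":0.333,"y":-0.349,"z":0.02,"wx":0,"wy":0,"wz":27},{"x":0.333,"y":-0.349,"z":0.02,"wx":0,"wy":0,"wz":27},{"x":0.333,"y":-0.349,"z":0.02,"wx":0,"wy":0,"wz":27},{"x":0.333,"y":-0.349,"z":0.02,"wx":0,"wy":0,"wz":27},{"x":0.333,"y":-0.349,"z":0.02,"wx":0,"wy":0,"wz":27},{"x":0.333,"y":-0.349,"z":0.02,"wx":0,"wy":0,"wz":27},{"x":0.333,"y":-0.349,"z":0.02,"wx":0,"wy":0,"wz":27},{"x":0.333,"y":-0.349,"z":0.02,"wx":0,"wy":0,"wz":27},{"x":0.333,"y":-0.349,"z":0.02,"wx":0,"wy":0,"wz":27},{"x":0.333,"y":-0.349,"z":0.02,"wx":0,"wy":0,"wz":27}]' 0.06 20
python3 - <<'E'
from h import *
go(.43,-.126,.2,88.5)
E
```

```text
time: 0.93
position: [0.4101, -0.1875, 0.205]
tool_rot: [3.141, -0.036, -0.0]
ft_force: [1.4, 0.5, 1.0]
grip_width: 0.687
grip_force: 0.0
pos [ 0.4101 -0.1875  0.205 ] yang -91.3 tilt [-0. -0. -1.] shift [ 0.0185 -0.062   0.005 ] wz 0.20251999399511078
```

```bash
python3 -m handwheel '[{"x":0.018,"y":-0.062,"z":0,"wx":0,"wy":0,"wz":0},{"x":0.018,"y":-0.062,"z":0,"wx":0,"wy":0,"wz":0},{"x":0.018,"y":-0.062,"z":0,"wx":0,"wy":0,"wz":0},{"x":0.018,"y":-0.062,"z":0,"wx":0,"wy":0,"wz":0}]'
python3 - <<'E'
from h import *
snap('wrist','w1.png')
go(.43,-.126,.004,88.5)
for p in [(.477,-.127,.012),(.364,-.124,.012),(.43,-.126,.008)]: print(proj('w1.png',p))
E
```

```text
time: 1.27
position: [0.4297, -0.1269, 0.2051]
tool_rot: [3.141, -0.03, -0.001]
ft_force: [0.0, -0.3, 1.1]
grip_width: 0.688
grip_force: 0.0
pos [ 0.4293 -0.1284  0.2051] yang -91.3 tilt [-0.001 -0.001 -1.   ] shift [ 0.0008 -0.0026  0.2011] wz 0.24508768010173299
[280.47498943 136.56696947]
[279.71556901 242.33194209]
[280.3872913  182.07919968]
```

View pics/w1.png

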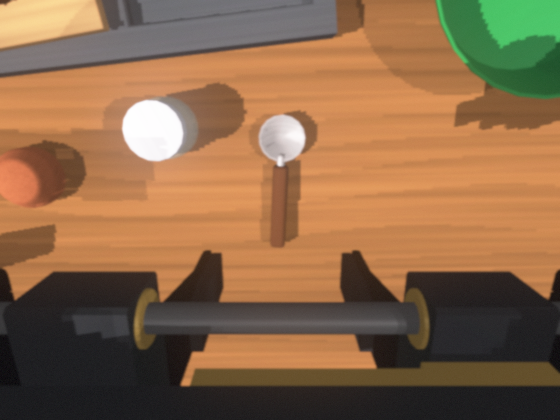

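The wrist view matches the estimate: handle from (278,246) to (281,166). I'll descend.

```bash
python3 -m handwheel '[{"x":0.001,"y":-0.001,"z":0.04,"wx":0,"wy":0,"wz":0},{"x":0.001,"y":-0.001,"z":0.08,"wx":0,"wy":0,"wz":0},{"x":0.001,"y":-0.001,"z":0.12,"wx":0,"wy":0,"wz":0},{"x":0.001,"y":-0.001,"z":0.15,"wx":0,"wy":0,"wz":0},{"x":0.001,"y":-0.001,"z":0.17,"wx":0,"wy":0,"wz":0},{"x":0.001,"y":-0.001,"z":0.185,"wx":0,"wy":0,"wz":0},{"x":0.001,"y":-0.001,"z":0.195,"wx":0,"wy":0,"wz":0},{"x":0.001,"y":-0.001,"z":0.2,"wx":0,"wy":0,"wz":0},{"x":0.001,"y":-0.001,"z":0.2,"wx":0,"wy":0,"wz":0}]'
python3 -m handwheel '[{"x":0,"y":0,"z":0,"wx":0,"wy":0,"wz":0},{"x":0,"y":0,"z":0,"wx":0,"wy":0,"wz":0},{"x":0,"y":0,"z":0,"wx":0,"wy":0,"wz":0},{"x":0,"y":0,"z":0,"wx":0,"wy":0,"wz":0},{"x":0,"y":0,"z":0,"wx":0,"wy":0,"wz":0},{"x":0,"y":0,"z":0,"wx":0,"wy":0,"wz":0}]' 0 30
python3 -m handwheel '[{"x":0,"y":0,"z":-0.02,"wx":0,"wy":0,"wz":0},{"x":0,"y":0,"z":-0.05,"wx":0,"wy":0,"wz":0},{"x":0,"y":0,"z":-0.09,"wx":0,"wy":0,"wz":0},{"x":0,"y":0,"z":-0.13,"wx":0,"wy":0,"wz":0},{"x":0,"y":0,"z":-0.15,"wx":0,"wy":0,"wz":0},{"x":0,"y":0,"z":-0.15,"wx":0,"wy":0,"wz":0}]'
python3 - <<'E'
from h import *
go(.613,-.35,.17)
E
```

```text
time: 2.07
position: [0.4298, -0.1278, 0.0045]
tool_rot: [-3.141, 0.038, 0.003]
ft_force: [-0.6, 0.2, -0.5]
grip_width: 0.688
grip_force: 0.0
time: 2.57
position: [0.4309, -0.1271, 0.0056]
tool_rot: [3.141, -0.035, 0.001]
ft_force: [-0.0, 0.9, 0.2]
grip_width: 0.319
grip_force: 0.0
time: 3.07
position: [0.4342, -0.128, 0.1608]
tool_rot: [3.137, -0.035, 0.015]
ft_force: [0.7, -0.7, 0.3]
grip_width: 0.002
grip_force: 0.0
pos [ 0.4342 -0.128   0.1608] yang -91.3 tilt [ 0.009 -0.004 -1.   ] shift [ 0.1838  0.218  -0.0066] wz None
```

```bash
python3 -m handwheel '[{"x":0,"y":0,"z":-0.02,"wx":0,"wy":0,"wz":0},{"x":0,"y":0,"z":-0.04,"wx":0,"wy":0,"wz":0},{"x":0,"y":0,"z":-0.04,"wx":0,"wy":0,"wz":0},{"x":0,"y":0,"z":-0.04,"wx":0,"wy":0,"wz":0},{"x":0,"y":0,"z":-0.04,"wx":0,"wy":0,"wz":0},{"x":0,"y":0,"z":-0.04,"wx":0,"wy":0,"wz":0}]' 0.045
python3 - <<'E'
from h import *
snap('wrist','w2.png')
im=cv2.imread('pics/w2.png')[80:280,180:400]
im=cv2.imread('pics/w2.png');h=cv2.cvtColor(im,cv2.COLOR_BGR2HSV)
g=np.abs(im.astype(int)-cv2.imread('pics/w1.png')).mean(2)[100:250,230:340].mean();print('diff',g)
go(.43,-.127,.004,88.5)
for u,v in[(281,166),(278,246)]:print(pix('w1.png',u,v,.016))
E
```

```text
time: 3.57
position: [0.4297, -0.1268, 0.1938]
tool_rot: [-3.141, 0.035, 0.004]
ft_force: [-0.1, -0.5, -0.3]
grip_width: 0.375
grip_force: 0.0
diff 7.763131313131312
pos [ 0.4298 -0.1268  0.1939] yang -91.3 tilt [-0.002  0.001 -1.   ] shift [0.0007 0.0004 0.1898] wz 0.21682065038487508
[ 0.44831233 -0.12697957  0.016     ]
[ 0.36143241 -0.12211132  0.016     ]
```

View pics/w2.png

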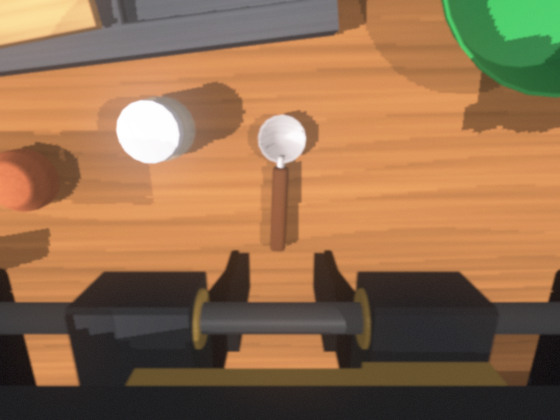

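The spoon has not moved. I'll repeat the grasp and give the fingers longer to close.

```bash
python3 -m handwheel '[{"x":0,"y":-0.001,"z":0.04,"wx":0,"wy":0,"wz":0},{"x":0,"y":-0.001,"z":0.08,"wx":0,"wy":0,"wz":0},{"x":0,"y":-0.001,"z":0.12,"wx":0,"wy":0,"wz":0},{"x":0,"y":-0.001,"z":0.15,"wx":0,"wy":0,"wz":0},{"x":0,"y":-0.001,"z":0.17,"wx":0,"wy":0,"wz":0},{"x":0,"y":-0.001,"z":0.18,"wx":0,"wy":0,"wz":0},{"x":0,"y":-0.001,"z":0.19,"wx":0,"wy":0,"wz":0},{"x":0,"y":-0.001,"z":0.19,"wx":0,"wy":0,"wz":0}]'
python3 -m handwheel '[{"x":0,"y":0,"z":0,"wx":0,"wy":0,"wz":0},{"x":0,"y":0,"z":0,"wx":0,"wy":0,"wz":0},{"x":0,"y":0,"z":0,"wx":0,"wy":0,"wz":0},{"x":0,"y":0,"z":0,"wx":0,"wy":0,"wz":0},{"x":0,"y":0,"z":0,"wx":0,"wy":0,"wz":0},{"x":0,"y":0,"z":0,"wx":0,"wy":0,"wz":0},{"x":0,"y":0,"z":0,"wx":0,"wy":0,"wz":0},{"x":0,"y":0,"z":0,"wx":0,"wy":0,"wz":0},{"x":0,"y":0,"z":0,"wx":0,"wy":0,"wz":0},{"x":0,"y":0,"z":0,"wx":0,"wy":0,"wz":0}]' 0 30
```

```text
time: 4.28
position: [0.4296, -0.1257, 0.0039]
tool_rot: [-3.14, 0.035, 0.004]
ft_force: [-1.3, 0.6, 0.3]
grip_width: 0.515
grip_force: 0.0
time: 5.12
position: [0.4311, -0.1262, 0.0059]
tool_rot: [3.141, -0.035, 0.001]
ft_force: [-0.6, 0.8, 5.8]
grip_width: 0.18
grip_force: 29.8
```

```bash
python3 -m handwheel '[{"x":0,"y":0,"z":-0.02,"wx":0,"wy":0,"wz":0},{"x":0,"y":0,"z":-0.06,"wx":0,"wy":0,"wz":0},{"x":0,"y":0,"z":-0.1,"wx":0,"wy":0,"wz":0},{"x":0.02,"y":0.02,"z":-0.13,"wx":0,"wy":0,"wz":0},{"x":0.045,"y":0.045,"z":-0.14,"wx":0,"wy":0,"wz":0},{"x":0.07,"y":0.07,"z":-0.14,"wx":0,"wy":0,"wz":0},{"x":0.095,"y":0.095,"z":-0.14,"wx":0,"wy":0,"wz":0},{"x":0.12,"y":0.12,"z":-0.14,"wx":0,"wy":0,"wz":0},{"x":0.145,"y":0.145,"z":-0.14,"wx":0,"wy":0,"wz":0},{"x":0.17,"y":0.17,"z":-0.14,"wx":0,"wy":0,"wz":0}]'
python3 -m handwheel '[{"x":0.016,"y":0.02,"z":0,"wx":0,"wy":0,"wz":0},{"x":0.016,"y":0.02,"z":0,"wx":0,"wy":0,"wz":0},{"x":0.016,"y":0.02,"z":0,"wx":0,"wy":0,"wz":0}]'
python3 - <<'E'
from h import *
snap('wrist','w3.png');go(.613,-.32,.02)
E
```

```text
time: 5.95
position: [0.5974, -0.3012, 0.1444]
tool_rot: [-3.141, 0.036, 0.002]
ft_force: [-0.3, 0.1, -0.1]
grip_width: 0.178
grip_force: 29.8
time: 6.2
position: [0.6119, -0.3212, 0.1435]
tool_rot: [-3.14, 0.038, 0.003]
ft_force: [-0.2, 1.6, -0.3]
grip_width: 0.181
grip_force: 29.8
pos [ 0.6118 -0.3196  0.144 ] yang -91.3 tilt [-0.002  0.002 -1.   ] shift [0.0015 0.0006 0.124 ] wz None
```

View pics/w3.png

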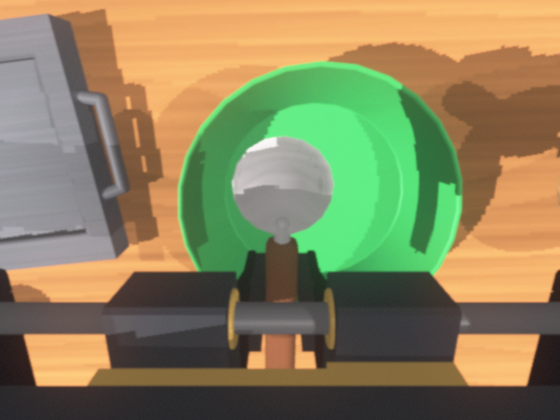

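Spoon is held, with the bowl rim centred near (320,190). Lowering and releasing.

```bash
python3 -m handwheel '[{"x":0,"y":0,"z":0.03,"wx":0,"wy":0,"wz":0},{"x":0,"y":0,"z":0.06,"wx":0,"wy":0,"wz":0},{"x":0,"y":0,"z":0.09,"wx":0,"wy":0,"wz":0},{"x":0,"y":0,"z":0.105,"wx":0,"wy":0,"wz":0},{"x":0,"y":0,"z":0.115,"wx":0,"wy":0,"wz":0},{"x":0,"y":0,"z":0.125,"wx":0,"wy":0,"wz":0},{"x":0,"y":0,"z":0.125,"wx":0,"wy":0,"wz":0}]'
python3 -m handwheel '[{"x":0,"y":0,"z":0,"wx":0,"wy":0,"wz":0},{"x":0,"y":0,"z":0,"wx":0,"wy":0,"wz":0},{"x":0,"y":0,"z":0,"wx":0,"wy":0,"wz":0},{"x":0,"y":0,"z":0,"wx":0,"wy":0,"wz":0},{"x":0,"y":0,"z":0,"wx":0,"wy":0,"wz":0},{"x":0,"y":0,"z":-0.03,"wx":0,"wy":0,"wz":0},{"x":0,"y":0,"z":-0.07,"wx":0,"wy":0,"wz":0},{"x":0,"y":0,"z":-0.11,"wx":0,"wy":0,"wz":0},{"x":0,"y":0,"z":-0.15,"wx":0,"wy":0,"wz":0},{"x":0,"y":0,"z":-0.18,"wx":0,"wy":0,"wz":0}]' 0.04
python3 - <<'E'
from h import *
# dark-handle check from above bowl
snap('wrist','w4.png')
go(.43,.236,.2,95); 
b=[pix('t0.png',165+x/4,115+y/3.5,z) for x,y,z in[(97,568,.016),(88,455,.016),(79,380,.016)]];print(np.round(b,4))
E
```

```text
time: 6.83
position: [0.6137, -0.3202, 0.0205]
tool_rot: [3.14, -0.034, 0.004]
ft_force: [1.2, -1.1, 0.3]
grip_width: 0.183
grip_force: 29.9
time: 7.67
position: [0.6131, -0.3204, 0.2047]
tool_rot: [3.14, -0.035, 0.005]
ft_force: [0.5, 0.0, 0.2]
grip_width: 0.464
grip_force: 0.0
pos [ 0.6159 -0.3215  0.2114] yang -91.3 tilt [ 0.012 -0.006 -1.   ] shift [-0.1986 -0.5532  0.0057] wz -6.302102814228931
[[0.3575 0.226  0.016 ]
 [0.4385 0.2344 0.016 ]
 [0.4925 0.242  0.016 ]]
```

```bash
python3 -m handwheel '[{"x":-0.1,"y":-0.28,"z":0,"wx":0,"wy":0,"wz":-8},{"x":-0.1,"y":-0.28,"z":0,"wx":0,"wy":0,"wz":-8},{"x":-0.1,"y":-0.28,"z":0,"wx":0,"wy":0,"wz":-8},{"x":-0.1,"y":-0.28,"z":0,"wx":0,"wy":0,"wz":-8},{"x":-0.1,"y":-0.28,"z":0,"wx":0,"wy":0,"wz":-8},{"x":-0.1,"y":-0.28,"z":0,"wx":0,"wy":0,"wz":-8},{"x":-0.1,"y":-0.28,"z":0,"wx":0,"wy":0,"wz":-8},{"x":-0.1,"y":-0.28,"z":0,"wx":0,"wy":0,"wz":-8}]'
python3 - <<'E'
from h import *
go(.43,.234,.2,96.6)
E
```

```text
time: 8.38
position: [0.5165, -0.029, 0.2008]
tool_rot: [-3.133, -0.201, 0.0]
ft_force: [-0.1, 0.9, -0.2]
grip_width: 0.461
grip_force: 0.0
pos [ 0.5165 -0.029   0.2008] yang -82.7 tilt [-0.     0.002 -1.   ] shift [-0.0523 -0.2719  0.0014] wz 0.7262143300888511
```

View pics/w4.png

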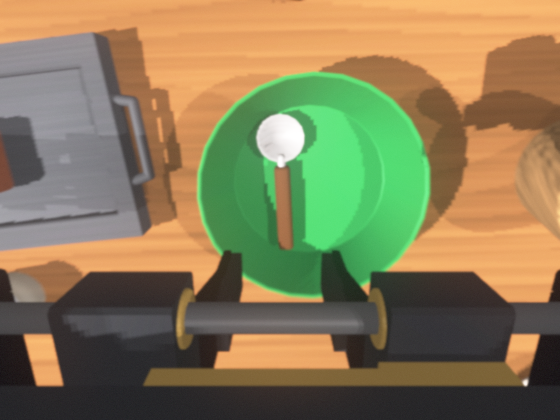

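The spoon lies in the wide bowl, head at (280,138), handle end at (286,248). Next the brush.

```bash
python3 -m handwheel '[{"x":-0.052,"y":-0.271,"z":0,"wx":0,"wy":0,"wz":1},{"x":-0.052,"y":-0.271,"z":0,"wx":0,"wy":0,"wz":1},{"x":-0.052,"y":-0.271,"z":0,"wx":0,"wy":0,"wz":1},{"x":-0.052,"y":-0.271,"z":0,"wx":0,"wy":0,"wz":1},{"x":-0.052,"y":-0.271,"z":0,"wx":0,"wy":0,"wz":1},{"x":-0.052,"y":-0.271,"z":0,"wx":0,"wy":0,"wz":1},{"x":-0.052,"y":-0.271,"z":0,"wx":0,"wy":0,"wz":1},{"x":-0.052,"y":-0.271,"z":0,"wx":0,"wy":0,"wz":1},{"x":-0.052,"y":-0.271,"z":0,"wx":0,"wy":0,"wz":1}]'
python3 - <<'E'
from h import *
snap('wrist','w5.png');go(.43,.234,.004,96.6)
im=cv2.imread('pics/w5.png');h=cv2.cvtColor(im,cv2.COLOR_BGR2HSV)
m=((h[...,2]<130)&(h[...,1]>110)).astype('uint8');m[255:]=0
n,l,s,c=cv2.connectedComponentsWithStats(m)
for i in range(1,n):
    if s[i,4]>150:
        ys,xs=np.where(l==i);print(s[i],c[i],cv2.minAreaRect(np.c_[xs,ys].astype('f4')))
for p in[(.3575,.226,.016),(.428,.2345,.016),(.447,.236,.016)]:print(proj('w5.png',p))
E
```

```text
time: 9.13
position: [0.4346, 0.2266, 0.2004]
tool_rot: [3.137, 0.163, 0.001]
ft_force: [0.3, -1.3, 0.7]
grip_width: 0.461
grip_force: 0.0
pos [0.4354 0.2248 0.2002] yang -84.2 tilt [ 0.    -0.001 -1.   ] shift [-0.0045 -0.0099  0.1962] wz -0.8316583315721005
[  41    0  140   69 4273] [102.6737655   33.99508542] ((106.46308898925781, 31.569461822509766), (142.69097900390625, 56.818016052246094), 36.732826232910156)
[452   0  25  23 213] [458.85915493  13.75586854] ((464.0, 11.0), (24.0, 22.0), 0.0)
[ 464  121   62   45 1097] [488.28076572 139.33363719] ((491.41619873046875, 135.74078369140625), (35.732364654541016, 60.952903747558594), 41.82017135620117)
[261 179  24  76 296] [278.31756757 229.6722973 ] ((272.5, 216.5), (75.0, 23.0), 90.0)
[274.37958149 255.15191194]
[272.87709342 190.86541671]
[273.2312084  172.29572519]
```

View pics/w5.png

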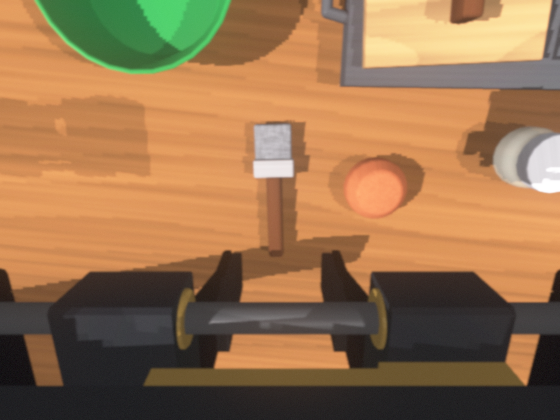

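Brush handle runs (275,254)–(274,177), where predicted. Align, descend partway, check.

```bash
python3 -m handwheel '[{"x":-0.005,"y":-0.009,"z":0.03,"wx":0,"wy":0,"wz":-0.8},{"x":-0.005,"y":-0.009,"z":0.06,"wx":0,"wy":0,"wz":-0.8},{"x":-0.005,"y":-0.009,"z":0.09,"wx":0,"wy":0,"wz":-0.8},{"x":-0.005,"y":-0.009,"z":0.12,"wx":0,"wy":0,"wz":-0.8},{"x":-0.005,"y":-0.009,"z":0.13,"wx":0,"wy":0,"wz":-0.8},{"x":-0.005,"y":-0.009,"z":0.13,"wx":0,"wy":0,"wz":-0.8}]'
python3 - <<'E'
from h import *
for u,v in[(275,254),(274,177)]:print(pix('w5.png',u,v,.016))
go(.428,.2345,.004,96)
E
```

```text
time: 9.68
position: [0.4281, 0.2309, 0.0677]
tool_rot: [3.135, 0.175, -0.009]
ft_force: [0.9, -0.3, 0.5]
grip_width: 0.461
grip_force: 0.0
[0.3589088  0.22547142 0.016     ]
[0.44233347 0.23477042 0.016     ]
pos [0.4281 0.2309 0.0677] yang -83.6 tilt [-0.006 -0.002 -1.   ] shift [ 0.0007 -0.0037  0.0637] wz 0.37688602524849557
```

```bash
python3 -m handwheel '[{"x":-0.001,"y":-0.002,"z":0.02,"wx":0,"wy":0,"wz":0},{"x":-0.001,"y":-0.002,"z":0.04,"wx":0,"wy":0,"wz":0},{"x":-0.001,"y":-0.002,"z":0.055,"wx":0,"wy":0,"wz":0},{"x":-0.001,"y":-0.002,"z":0.064,"wx":0,"wy":0,"wz":0},{"x":-0.001,"y":-0.002,"z":0.065,"wx":0,"wy":0,"wz":0},{"x":-0.001,"y":-0.002,"z":0.065,"wx":0,"wy":0,"wz":0}]'
python3 -m handwheel '[{"x":0,"y":0,"z":0,"wx":0,"wy":0,"wz":0},{"x":0,"y":0,"z":0,"wx":0,"wy":0,"wz":0},{"x":0,"y":0,"z":0,"wx":0,"wy":0,"wz":0},{"x":0,"y":0,"z":0,"wx":0,"wy":0,"wz":0},{"x":0,"y":0,"z":0,"wx":0,"wy":0,"wz":0},{"x":0,"y":0,"z":0,"wx":0,"wy":0,"wz":0},{"x":0,"y":0,"z":0,"wx":0,"wy":0,"wz":0},{"x":0,"y":0,"z":0,"wx":0,"wy":0,"wz":0},{"x":0,"y":0,"z":0,"wx":0,"wy":0,"wz":0},{"x":0,"y":0,"z":0,"wx":0,"wy":0,"wz":0}]' 0 30
```

```text
time: 10.18
position: [0.4292, 0.2353, 0.0061]
tool_rot: [-3.136, -0.177, -0.001]
ft_force: [0.8, 0.4, 0.1]
grip_width: 0.459
grip_force: 0.0
time: 11.02
position: [0.4286, 0.2354, 0.0057]
tool_rot: [3.136, 0.178, 0.001]
ft_force: [-0.9, -1.8, 5.3]
grip_width: 0.184
grip_force: 30.0
```

```bash
python3 -m handwheel '[{"x":0,"y":0,"z":-0.03,"wx":0,"wy":0,"wz":0},{"x":0,"y":0,"z":-0.07,"wx":0,"wy":0,"wz":0},{"x":0,"y":0,"z":-0.11,"wx":0,"wy":0,"wz":0},{"x":0.005,"y":0.03,"z":-0.14,"wx":0,"wy":0,"wz":0},{"x":0.01,"y":0.065,"z":-0.16,"wx":0,"wy":0,"wz":1},{"x":0.015,"y":0.1,"z":-0.17,"wx":0,"wy":0,"wz":2},{"x":0.02,"y":0.135,"z":-0.17,"wx":0,"wy":0,"wz":3},{"x":0.025,"y":0.17,"z":-0.17,"wx":0,"wy":0,"wz":4},{"x":0.03,"y":0.205,"z":-0.17,"wx":0,"wy":0,"wz":5},{"x":0.035,"y":0.24,"z":-0.17,"wx":0,"wy":0,"wz":6}]'
python3 - <<'E'
from h import *
go(.613,-.385,.17,90)
E
```

```text
time: 11.85
position: [0.4902, -0.0007, 0.1751]
tool_rot: [3.141, 0.013, 0.0]
ft_force: [0.7, -0.3, -1.0]
grip_width: 0.18
grip_force: 30.0
pos [ 0.4902 -0.0007  0.1751] yang -89.5 tilt [ 0. -0. -1.] shift [0.1197 0.3852 0.0052] wz 0.464401300992904
```

```bash
python3 -m handwheel '[{"x":0.01,"y":0.035,"z":0,"wx":0,"wy":0,"wz":0},{"x":0.023,"y":0.075,"z":0,"wx":0,"wy":0,"wz":0},{"x":0.036,"y":0.115,"z":0,"wx":0,"wy":0,"wz":0},{"x":0.048,"y":0.155,"z":0,"wx":0,"wy":0,"wz":0},{"x":0.061,"y":0.195,"z":0,"wx":0,"wy":0,"wz":0},{"x":0.073,"y":0.235,"z":0,"wx":0,"wy":0,"wz":0},{"x":0.086,"y":0.275,"z":0,"wx":0,"wy":0,"wz":0},{"x":0.098,"y":0.315,"z":0,"wx":0,"wy":0,"wz":0},{"x":0.11,"y":0.35,"z":0,"wx":0,"wy":0,"wz":0},{"x":0.12,"y":0.38,"z":0,"wx":0,"wy":0,"wz":0}]'
python3 - <<'E'
from h import *
go(.613,-.385,.024,90)
E
```

```text
time: 12.68
position: [0.6132, -0.3816, 0.1739]
tool_rot: [3.141, 0.01, -0.002]
ft_force: [0.1, 0.5, 0.0]
grip_width: 0.181
grip_force: 30.0
pos [ 0.6132 -0.3816  0.1739] yang -89.6 tilt [-0.001 -0.    -1.   ] shift [-1.000e-04  3.400e-03  1.499e-01] wz 0.37695362067694305
```

```bash
python3 -m handwheel '[{"x":0,"y":0.002,"z":0.04,"wx":0,"wy":0,"wz":0},{"x":0,"y":0.002,"z":0.08,"wx":0,"wy":0,"wz":0},{"x":0,"y":0.002,"z":0.11,"wx":0,"wy":0,"wz":0},{"x":0,"y":0.002,"z":0.13,"wx":0,"wy":0,"wz":0},{"x":0,"y":0.002,"z":0.14,"wx":0,"wy":0,"wz":0},{"x":0,"y":0.002,"z":0.147,"wx":0,"wy":0,"wz":0},{"x":0,"y":0.002,"z":0.15,"wx":0,"wy":0,"wz":0},{"x":0,"y":0.002,"z":0.15,"wx":0,"wy":0,"wz":0}]'
python3 -m handwheel '[{"x":0,"y":0,"z":0,"wx":0,"wy":0,"wz":0},{"x":0,"y":0,"z":0,"wx":0,"wy":0,"wz":0},{"x":0,"y":0,"z":0,"wx":0,"wy":0,"wz":0},{"x":0,"y":0,"z":0,"wx":0,"wy":0,"wz":0},{"x":0,"y":0,"z":0,"wx":0,"wy":0,"wz":0},{"x":0,"y":0,"z":-0.03,"wx":0,"wy":0,"wz":0},{"x":0,"y":0,"z":-0.07,"wx":0,"wy":0,"wz":0},{"x":0,"y":0,"z":-0.11,"wx":0,"wy":0,"wz":0},{"x":0,"y":0,"z":-0.15,"wx":0,"wy":0,"wz":0},{"x":0,"y":0,"z":-0.18,"wx":0,"wy":0,"wz":0}]' 0.035
python3 - <<'E'
from h import *
go(.60,-.05,.2)
E
```

```text
time: 13.35
position: [0.6144, -0.38, 0.026]
tool_rot: [3.141, 0.015, 0.002]
ft_force: [0.2, -0.5, -0.1]
grip_width: 0.174
grip_force: 30.0
time: 14.18
position: [0.6145, -0.3804, 0.2099]
tool_rot: [3.139, 0.014, 0.006]
ft_force: [0.4, -0.1, 0.4]
grip_width: 0.402
grip_force: 0.0
pos [ 0.6145 -0.3804  0.2099] yang -89.5 tilt [ 0.004 -0.002 -1.   ] shift [-0.0116 -0.3305  0.0091] wz None
```

```bash
python3 -c "
from h import *
snap('wrist','w6.png')"
python3 -m handwheel '[{"x":0.01,"y":-0.04,"z":0,"wx":0,"wy":0,"wz":0},{"x":0.03,"y":-0.08,"z":0,"wx":0,"wy":0,"wz":0},{"x":0.03,"y":-0.12,"z":0,"wx":0,"wy":0,"wz":0},{"x":0.03,"y":-0.16,"z":0,"wx":0,"wy":0,"wz":0},{"x":0.03,"y":-0.2,"z":0,"wx":0,"wy":0,"wz":0},{"x":0.03,"y":-0.24,"z":0,"wx":0,"wy":0,"wz":0},{"x":0.03,"y":-0.28,"z":0,"wx":0,"wy":0,"wz":0},{"x":0.03,"y":-0.32,"z":0,"wx":0,"wy":0,"wz":0},{"x":0.03,"y":-0.35,"z":0,"wx":0,"wy":0,"wz":0},{"x":0.03,"y":-0.35,"z":0,"wx":0,"wy":0,"wz":0}]' 0.065
python3 - <<'E'
from h import *
a=snap('wrist','w7.png');go(.646,-.031,.03,90)
b=cv2.imread('pics/w6.png')[:300,150:500];c=cv2.imread('pics/w7.png')[:300,100:550]
cv2.imwrite('pics/v1.png',np.hstack([b,c]));print(proj('w7.png',(.646,-.031,.05)))
E
```

```text
time: 15.07
position: [0.64, -0.0187, 0.206]
tool_rot: [-3.136, -0.034, -0.001]
ft_force: [-0.3, 2.3, 0.4]
grip_width: 0.745
grip_force: 0.0
pos [ 0.6404 -0.0235  0.2058] yang -89.0 tilt [ 0.001  0.002 -1.   ] shift [0.0053 0.0079 0.1758] wz 1.0108601289905437
[295.73959837 186.45381904]
```

View pics/v1.png

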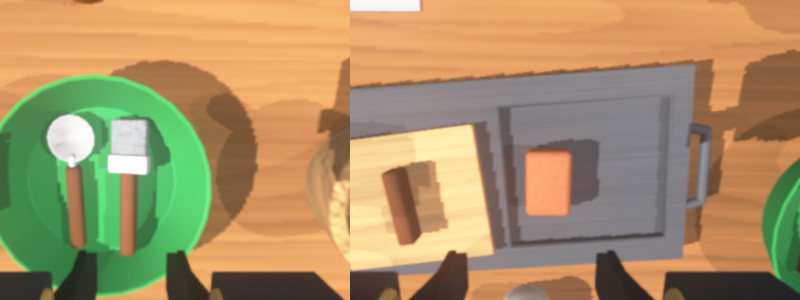

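Both utensils are in the wide bowl. The block is centred at (298,182) in the wrist image, its long side along world x.

Run:
```python
from h import *
p=pix('w7.png',298,183,.05);print(p);q=(p*.7+.3*np.array([.646,-.031,.05]));print(q);go(q[0],q[1],.03,90)
```

```text
[ 0.64931625 -0.03297377  0.05      ]
[ 0.64832137 -0.03238164  0.05      ]
pos [ 0.6404 -0.0235  0.2058] yang -89.0 tilt [ 0.001  0.002 -1.   ] shift [0.0076 0.0093 0.1758] wz 1.0108601289905437
```

```bash
python3 -m handwheel '[{"x":0.008,"y":0.009,"z":0.03,"wx":0,"wy":0,"wz":1},{"x":0.008,"y":0.009,"z":0.07,"wx":0,"wy":0,"wz":1},{"x":0.008,"y":0.009,"z":0.11,"wx":0,"wy":0,"wz":1},{"x":0.008,"y":0.009,"z":0.12,"wx":0,"wy":0,"wz":1},{"x":0.008,"y":0.009,"z":0.12,"wx":0,"wy":0,"wz":1}]'
python3 - <<'E'
from h import *
go(.648,-.0325,.03,90)
E
```

```text
time: 15.53
position: [0.6455, -0.0401, 0.0812]
tool_rot: [3.142, -0.015, -0.013]
ft_force: [-0.6, -0.1, -0.1]
grip_width: 0.748
grip_force: 0.0
pos [ 0.6455 -0.0401  0.0812] yang -90.6 tilt [-0.008  0.    -1.   ] shift [ 0.0028 -0.0076  0.0512] wz -0.5622925780891137
```

```bash
python3 -m handwheel '[{"x":0.002,"y":-0.007,"z":0,"wx":0,"wy":0,"wz":0},{"x":0.002,"y":-0.007,"z":0,"wx":0,"wy":0,"wz":0},{"x":0.002,"y":-0.007,"z":0,"wx":0,"wy":0,"wz":0}]'
python3 - <<'E'
from h import *
go(.648,-.0325,.03,90)
E
```

```text
time: 15.78
position: [0.6529, -0.0305, 0.0885]
tool_rot: [-3.141, 0.011, -0.008]
ft_force: [-0.1, -0.3, -0.7]
grip_width: 0.749
grip_force: 0.0
pos [ 0.6529 -0.0305  0.0885] yang -90.4 tilt [ 0.005  0.    -1.   ] shift [-0.0052  0.0021  0.0585] wz -0.41197757859697504
```

```bash
python3 -m handwheel '[{"x":-0.003,"y":0.002,"z":0.02,"wx":0,"wy":0,"wz":0},{"x":-0.003,"y":0.002,"z":0.035,"wx":0,"wy":0,"wz":0},{"x":-0.003,"y":0.002,"z":0.05,"wx":0,"wy":0,"wz":0},{"x":-0.003,"y":0.002,"z":0.057,"wx":0,"wy":0,"wz":0},{"x":-0.003,"y":0.002,"z":0.057,"wx":0,"wy":0,"wz":0},{"x":-0.003,"y":0.002,"z":0.057,"wx":0,"wy":0,"wz":0}]'
python3 -m handwheel '[{"x":0,"y":0,"z":0,"wx":0,"wy":0,"wz":0},{"x":0,"y":0,"z":0,"wx":0,"wy":0,"wz":0},{"x":0,"y":0,"z":0,"wx":0,"wy":0,"wz":0},{"x":0,"y":0,"z":0,"wx":0,"wy":0,"wz":0},{"x":0,"y":0,"z":0,"wx":0,"wy":0,"wz":0},{"x":0,"y":0,"z":0,"wx":0,"wy":0,"wz":0},{"x":0,"y":0,"z":0,"wx":0,"wy":0,"wz":0},{"x":0,"y":0,"z":0,"wx":0,"wy":0,"wz":0}]' 0 30
```

```text
time: 16.28
position: [0.6485, -0.0336, 0.0295]
tool_rot: [3.141, -0.013, 0.003]
ft_force: [0.2, 0.2, 0.3]
grip_width: 0.747
grip_force: 0.0
time: 16.95
position: [0.648, -0.0336, 0.0288]
tool_rot: [3.141, -0.013, 0.001]
ft_force: [-1.7, -0.2, 3.8]
grip_width: 0.483
grip_force: 29.8
```

```bash
python3 -m handwheel '[{"x":0,"y":0,"z":-0.02,"wx":0,"wy":0,"wz":0},{"x":0,"y":0,"z":-0.06,"wx":0,"wy":0,"wz":0},{"x":0,"y":0,"z":-0.1,"wx":0,"wy":0,"wz":0},{"x":-0.005,"y":-0.03,"z":-0.12,"wx":0,"wy":0,"wz":0},{"x":-0.01,"y":-0.07,"z":-0.13,"wx":0,"wy":0,"wz":0},{"x":-0.015,"y":-0.11,"z":-0.13,"wx":0,"wy":0,"wz":0},{"x":-0.02,"y":-0.15,"z":-0.13,"wx":0,"wy":0,"wz":0},{"x":-0.025,"y":-0.19,"z":-0.13,"wx":0,"wy":0,"wz":0},{"x":-0.03,"y":-0.23,"z":-0.13,"wx":0,"wy":0,"wz":0},{"x":-0.035,"y":-0.27,"z":-0.13,"wx":0,"wy":0,"wz":0}]'
python3 - <<'E'
from h import *
go(.602,.382,.036,90)
E
```

```text
time: 17.78
position: [0.6142, 0.238, 0.1576]
tool_rot: [3.141, -0.014, -0.001]
ft_force: [0.9, -0.1, -1.0]
grip_width: 0.48
grip_force: 29.8
pos [0.6142 0.238  0.1576] yang -90.5 tilt [-0.001 -0.001 -1.   ] shift [-0.0133 -0.144   0.1215] wz -0.5069936598825961
```

```bash
python3 -m handwheel '[{"x":-0.004,"y":-0.035,"z":0,"wx":0,"wy":0,"wz":0},{"x":-0.008,"y":-0.07,"z":0,"wx":0,"wy":0,"wz":0},{"x":-0.013,"y":-0.105,"z":0,"wx":0,"wy":0,"wz":0},{"x":-0.013,"y":-0.135,"z":0,"wx":0,"wy":0,"wz":0},{"x":-0.013,"y":-0.14,"z":0,"wx":0,"wy":0,"wz":0},{"x":-0.013,"y":-0.14,"z":0,"wx":0,"wy":0,"wz":0}]'
python3 - <<'E'
from h import *
snap('wrist','w8.png')
im=cv2.imread('pics/w8.png');h=cv2.cvtColor(im,cv2.COLOR_BGR2HSV)
m=cv2.inRange(h,(45,80,40),(80,255,255));m[265:]=0
ys,xs=np.where(m>0);print(xs.min(),xs.max(),ys.min())
# rim circle (outer r 80 at z .058): use extreme points
a=pix('w8.png',xs.min(),ys[xs.argmin()],.058);b=pix('w8.png',xs.max(),ys[xs.argmax()],.058);c=pix('w8.png',xs[ys.argmin()],ys.min(),.058)
print(a,b,c,(a+b)/2)
go(.602,.382,.036,90)
E
```

```text
time: 18.28
position: [0.6008, 0.3803, 0.1571]
tool_rot: [-3.141, 0.005, 0.004]
ft_force: [-0.8, -0.7, -1.9]
grip_width: 0.484
grip_force: 29.8
208 412 100
[0.61952828 0.43626675 0.058     ] [0.6214833  0.28134113 0.058     ] [0.68250216 0.36003935 0.058     ] [0.62050579 0.35880394 0.058     ]
pos [0.6023 0.3773 0.1571] yang -90.4 tilt [-0.002 -0.001 -1.   ] shift [-1.000e-04 -4.800e-03  1.211e-01] wz -0.3618689912935906
```

Bowl centre confirmed at (0.602, 0.359). Lower and release.

```bash
python3 -m handwheel '[{"x":0,"y":0,"z":0.03,"wx":0,"wy":0,"wz":0},{"x":0,"y":0,"z":0.06,"wx":0,"wy":0,"wz":0},{"x":0,"y":0,"z":0.09,"wx":0,"wy":0,"wz":0},{"x":0,"y":0,"z":0.11,"wx":0,"wy":0,"wz":0},{"x":0,"y":0,"z":0.12,"wx":0,"wy":0,"wz":0},{"x":0,"y":0,"z":0.122,"wx":0,"wy":0,"wz":0},{"x":0,"y":0,"z":0.122,"wx":0,"wy":0,"wz":0}]'
python3 -m handwheel '[{"x":0,"y":0,"z":0,"wx":0,"wy":0,"wz":0},{"x":0,"y":0,"z":0,"wx":0,"wy":0,"wz":0},{"x":0,"y":0,"z":0,"wx":0,"wy":0,"wz":0},{"x":0,"y":0,"z":0,"wx":0,"wy":0,"wz":0},{"x":0,"y":0,"z":-0.03,"wx":0,"wy":0,"wz":0},{"x":0,"y":0,"z":-0.07,"wx":0,"wy":0,"wz":0},{"x":0,"y":0,"z":-0.11,"wx":0,"wy":0,"wz":0},{"x":0,"y":0,"z":-0.15,"wx":0,"wy":0,"wz":0},{"x":0,"y":0,"z":-0.165,"wx":0,"wy":0,"wz":0},{"x":0,"y":0,"z":-0.165,"wx":0,"wy":0,"wz":0}]' 0.05
python3 - <<'E'
from h import *
snap('wrist','w9.png')
p=pix('w5.png',376,188,.034);print(p)
go(p[0],p[1],.2,0)
E
```

```text
time: 18.92
position: [0.6039, 0.3751, 0.0362]
tool_rot: [3.141, -0.016, -0.0]
ft_force: [-0.0, -0.1, -0.5]
grip_width: 0.483
grip_force: 29.8
time: 19.75
position: [0.6052, 0.3791, 0.2087]
tool_rot: [-3.136, 0.013, -0.015]
ft_force: [-0.2, 0.2, 1.0]
grip_width: 0.576
grip_force: 0.0
[0.44565017 0.13660656 0.034     ]
pos [0.6042 0.3781 0.2051] yang -90.5 tilt [ 0.005  0.003 -1.   ] shift [-0.1566  0.2428  0.0035] wz 89.52511571374328
```

```bash
python3 -c "
from h import *
print(ctrl.get_state()['joint_positions'])"
python3 -m handwheel '[{"x":-0.02,"y":0.03,"z":0,"wx":0,"wy":0,"wz":7},{"x":-0.04,"y":0.06,"z":0,"wx":0,"wy":0,"wz":14},{"x":-0.06,"y":0.09,"z":0,"wx":0,"wy":0,"wz":21},{"x":-0.08,"y":0.12,"z":0,"wx":0,"wy":0,"wz":28},{"x":-0.1,"y":0.15,"z":0,"wx":0,"wy":0,"wz":35},{"x":-0.12,"y":0.18,"z":0,"wx":0,"wy":0,"wz":42},{"x":-0.135,"y":0.2,"z":0,"wx":0,"wy":0,"wz":49},{"x":-0.15,"y":0.22,"z":0,"wx":0,"wy":0,"wz":56},{"x":-0.16,"y":0.24,"z":0,"wx":0,"wy":0,"wz":63},{"x":-0.16,"y":0.24,"z":0,"wx":0,"wy":0,"wz":70}]' 0.085
python3 - <<'E'
from h import *
print(ctrl.get_state()['joint_positions'])
go(.443,.135,.2,0)
E
```

```text
[-0.18690133  0.52709228 -0.61274446  1.28371764  0.29848704  1.41420727
 -2.358066  ]
time: 20.63
position: [0.4926, 0.2032, 0.1912]
tool_rot: [2.913, -1.017, 0.029]
ft_force: [0.9, -0.3, -0.2]
grip_width: 0.976
grip_force: 0.0
[-9.22045990e-01  1.10485314e-01  4.79604578e-01  1.78147042e+00
  2.13470668e-03  1.28842043e+00 -2.68722457e+00]
pos [0.4926 0.2032 0.1912] yang -128.5 tilt [-0.001 -0.059 -0.998] shift [ 0.0039  0.0846 -0.0047] wz 51.475272551265476
```

```bash
python3 -m handwheel '[{"x":0,"y":0.01,"z":-0.005,"wx":0,"wy":0,"wz":-7},{"x":0,"y":0.02,"z":-0.005,"wx":0,"wy":0,"wz":-14},{"x":0,"y":0.03,"z":-0.005,"wx":0,"wy":0,"wz":-21},{"x":0,"y":0.04,"z":-0.005,"wx":0,"wy":0,"wz":-28},{"x":0,"y":0.04,"z":-0.005,"wx":0,"wy":0,"wz":-35},{"x":0,"y":0.04,"z":-0.005,"wx":0,"wy":0,"wz":-42},{"x":0,"y":0.04,"z":-0.005,"wx":0,"wy":0,"wz":-49},{"x":0,"y":0.04,"z":-0.005,"wx":0,"wy":0,"wz":-56},{"x":0,"y":0.04,"z":-0.005,"wx":0,"wy":0,"wz":-63},{"x":0,"y":0.04,"z":-0.005,"wx":0,"wy":0,"wz":-70}]'
python3 - <<'E'
from h import *
print(ctrl.get_state()['joint_positions'])
go(.443,.135,.2,0)
E
```

```text
time: 21.47
position: [0.4679, 0.1724, 0.198]
tool_rot: [2.966, 0.848, -0.027]
ft_force: [-0.0, 0.8, -0.0]
grip_width: 0.978
grip_force: 0.0
[-0.88533301  0.02267673  0.448949    1.849722    0.04518774  1.29789613
 -1.46281069]
pos [0.4679 0.1724 0.198 ] yang -58.0 tilt [-0.001 -0.059 -0.998] shift [-0.041   0.0186  0.0002] wz -58.03432265378959
```

```bash
cat >> h.py <<'E'
def go2(x,y,z,ang):
    s=ctrl.get_state();M=R.from_rotvec(s['tool_rot']).as_matrix();p=s['position'];a=np.radians(ang)
    yy=np.array([np.cos(a),np.sin(a),0]);zz=np.array([0,0,-1.]);T=np.c_[np.cross(yy,zz),yy,zz]
    print('pos',np.round(p,4),'shift',np.round(M.T@([x,y,z]-p),4),'w',np.round(np.degrees(R.from_matrix(M.T@T).as_rotvec()),2),'j7',round(s['joint_positions'][6],2))
E
python3 - <<'E'
from h import *
go2(.443,.135,.2,0)
E
```

```text
pos [0.4679 0.1724 0.198 ] shift [-0.041   0.0186  0.0002] w [  1.66   3.14 -58.06] j7 -1.46
```

```bash
python3 -m handwheel '[{"x":-0.01,"y":0.005,"z":0,"wx":0.2,"wy":0.4,"wz":-7},{"x":-0.02,"y":0.01,"z":0,"wx":0.4,"wy":0.8,"wz":-14},{"x":-0.03,"y":0.014,"z":0,"wx":0.6,"wy":1.1,"wz":-21},{"x":-0.041,"y":0.019,"z":0,"wx":0.8,"wy":1.5,"wz":-28},{"x":-0.041,"y":0.019,"z":0,"wx":1.0,"wy":1.9,"wz":-35},{"x":-0.041,"y":0.019,"z":0,"wx":1.2,"wy":2.3,"wz":-42},{"x":-0.041,"y":0.019,"z":0,"wx":1.4,"wy":2.6,"wz":-49},{"x":-0.041,"y":0.019,"z":0,"wx":1.6,"wy":3,"wz":-56},{"x":-0.041,"y":0.019,"z":0,"wx":1.7,"wy":3.1,"wz":-58},{"x":-0.041,"y":0.019,"z":0,"wx":1.7,"wy":3.1,"wz":-58}]'
python3 - <<'E'
from h import *
a=snap('wrist','w10.png')
h=cv2.cvtColor(a,cv2.COLOR_RGB2HSV)
go2(.443,.135,.2,0);print(proj('w10.png',(.443,.135,.034)))
b=cv2.imread('pics/w9.png')[:300,150:500];c=cv2.imread('pics/w10.png')[:300,60:510]
cv2.imwrite('pics/v2.png',np.hstack([b,c]))
E
```

```text
time: 22.3
position: [0.443, 0.1347, 0.2003]
tool_rot: [-2.229, -2.214, 0.0]
ft_force: [-0.4, 0.5, 0.4]
grip_width: 0.976
grip_force: 0.0
pos [0.4431 0.135  0.2005] shift [ 0.     -0.0001  0.0005] w [-0.01 -0.01 -0.48] j7 -0.4
[281.77635821 190.09076259]
```

View pics/v2.png

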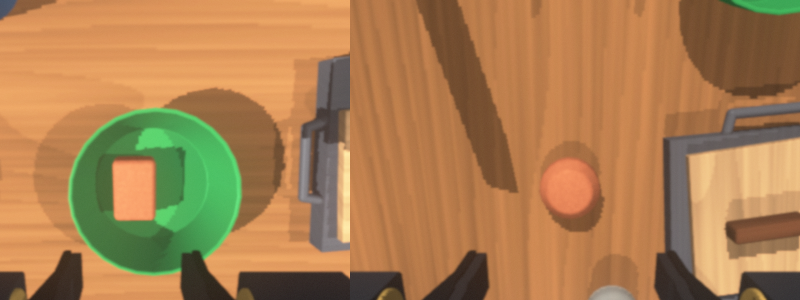

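The block rests in the small bowl on its +y side. The dome is at (280,187) in the wrist image.

Run:
```python
from h import *
p=pix('w10.png',280,187,.03);print(p);go2(p[0],p[1],.004,0)
```

```text
[0.44129796 0.13708654 0.03      ]
pos [0.4431 0.135  0.2005] shift [ 0.0021 -0.0018  0.1965] w [-0.01 -0.01 -0.48] j7 -0.4
```

```bash
python3 -m handwheel '[{"x":0.002,"y":-0.002,"z":0.04,"wx":0,"wy":0,"wz":0},{"x":0.002,"y":-0.002,"z":0.08,"wx":0,"wy":0,"wz":0},{"x":0.002,"y":-0.002,"z":0.12,"wx":0,"wy":0,"wz":0},{"x":0.002,"y":-0.002,"z":0.15,"wx":0,"wy":0,"wz":0},{"x":0.002,"y":-0.002,"z":0.17,"wx":0,"wy":0,"wz":0},{"x":0.002,"y":-0.002,"z":0.185,"wx":0,"wy":0,"wz":0},{"x":0.002,"y":-0.002,"z":0.195,"wx":0,"wy":0,"wz":0},{"x":0.002,"y":-0.002,"z":0.195,"wx":0,"wy":0,"wz":0}]'
python3 -m handwheel '[{"x":0,"y":0,"z":0,"wx":0,"wy":0,"wz":0},{"x":0,"y":0,"z":0,"wx":0,"wy":0,"wz":0},{"x":0,"y":0,"z":0,"wx":0,"wy":0,"wz":0},{"x":0,"y":0,"z":0,"wx":0,"wy":0,"wz":0},{"x":0,"y":0,"z":0,"wx":0,"wy":0,"wz":0},{"x":0,"y":0,"z":0,"wx":0,"wy":0,"wz":0},{"x":0,"y":0,"z":0,"wx":0,"wy":0,"wz":0},{"x":0,"y":0,"z":0,"wx":0,"wy":0,"wz":0}]' 0 30
python3 -m handwheel '[{"x":0,"y":0,"z":-0.02,"wx":0,"wy":0,"wz":0},{"x":0,"y":0,"z":-0.05,"wx":0,"wy":0,"wz":0},{"x":0,"y":0,"z":-0.09,"wx":0,"wy":0,"wz":0},{"x":0,"y":0,"z":-0.13,"wx":0,"wy":0,"wz":0},{"x":0,"y":0,"z":-0.15,"wx":0,"wy":0,"wz":0}]'
python3 -c "
from h import *
go2(.602,.328,.155,0)"
```

```text
time: 23.02
position: [0.4402, 0.1368, 0.0044]
tool_rot: [-2.23, -2.212, 0.004]
ft_force: [-0.8, -0.0, -0.0]
grip_width: 0.977
grip_force: 0.0
time: 23.68
position: [0.4428, 0.1381, 0.0075]
tool_rot: [2.229, 2.213, 0.005]
ft_force: [-1.7, 0.3, 5.7]
grip_width: 0.694
grip_force: 30.1
time: 24.1
position: [0.4439, 0.138, 0.1611]
tool_rot: [2.228, 2.212, 0.013]
ft_force: [1.2, 1.0, -0.5]
grip_width: 0.689
grip_force: 30.0
pos [0.4439 0.138  0.1611] shift [0.1912 0.1566 0.0081] w [ 0.41 -0.26 -0.43] j7 -0.39
```

```bash
python3 -m handwheel '[{"x":0.025,"y":0.02,"z":0,"wx":0,"wy":0,"wz":0},{"x":0.05,"y":0.04,"z":0,"wx":0,"wy":0,"wz":0},{"x":0.075,"y":0.06,"z":0,"wx":0,"wy":0,"wz":0},{"x":0.1,"y":0.08,"z":0,"wx":0,"wy":0,"wz":0},{"x":0.125,"y":0.1,"z":0,"wx":0,"wy":0,"wz":0},{"x":0.15,"y":0.12,"z":0,"wx":0,"wy":0,"wz":0},{"x":0.17,"y":0.14,"z":0,"wx":0,"wy":0,"wz":0},{"x":0.19,"y":0.156,"z":0,"wx":0,"wy":0,"wz":0},{"x":0.19,"y":0.156,"z":0,"wx":0,"wy":0,"wz":0},{"x":0.19,"y":0.156,"z":0,"wx":0,"wy":0,"wz":0}]'
python3 -c "
from h import *
print(ctrl.get_state()['grip_width'])
print(pix('w9.png',284,189,.037), pix('w9.png',306,189,.037))
go2(.602,.328,.03,0)"
```

```text
time: 24.93
position: [0.599, 0.3273, 0.1557]
tool_rot: [2.227, 2.215, -0.0]
ft_force: [-0.4, -0.6, -1.3]
grip_width: 0.69
grip_force: 30.0
0.6899011416522671
[0.60603223 0.37756364 0.037     ] [0.60588926 0.35615344 0.037     ]
pos [0.599  0.3273 0.1557] shift [0.0008 0.0029 0.1257] w [ 0.03  0.03 -0.3 ] j7 -0.4
```

```bash
python3 -m handwheel '[{"x":0.001,"y":0.003,"z":0.03,"wx":0,"wy":0,"wz":0},{"x":0.001,"y":0.003,"z":0.06,"wx":0,"wy":0,"wz":0},{"x":0.001,"y":0.003,"z":0.09,"wx":0,"wy":0,"wz":0},{"x":0.001,"y":0.003,"z":0.11,"wx":0,"wy":0,"wz":0},{"x":0.001,"y":0.003,"z":0.12,"wx":0,"wy":0,"wz":0},{"x":0.001,"y":0.003,"z":0.12,"wx":0,"wy":0,"wz":0}]'
python3 -m handwheel '[{"x":0,"y":0,"z":0,"wx":0,"wy":0,"wz":0},{"x":0,"y":0,"z":0,"wx":0,"wy":0,"wz":0},{"x":0,"y":0,"z":0,"wx":0,"wy":0,"wz":0},{"x":0,"y":0,"z":0,"wx":0,"wy":0,"wz":0},{"x":0,"y":0,"z":-0.03,"wx":0,"wy":0,"wz":0},{"x":0,"y":0,"z":-0.07,"wx":0,"wy":0,"wz":0},{"x":0,"y":0,"z":-0.11,"wx":0,"wy":0,"wz":0},{"x":0,"y":0,"z":-0.15,"wx":0,"wy":0,"wz":0},{"x":0,"y":0,"z":-0.165,"wx":0,"wy":0,"wz":0},{"x":0,"y":0,"z":-0.165,"wx":0,"wy":0,"wz":0}]' 0.07
python3 - <<'E'
from h import *
snap('wrist','w11.png');snap('scene','s1.png')
go2(.624,.104,.2,90);go2(.624,.104,.2,-90)
b=cv2.imread('pics/w11.png')[:300,150:400];c=cv2.imread('pics/s1.png')[100:400,30:560]
cv2.imwrite('pics/v3.png',np.hstack([b,c]))
E
```

```text
time: 25.43
position: [0.6007, 0.3286, 0.0357]
tool_rot: [-2.227, -2.213, -0.002]
ft_force: [-2.4, 3.9, 0.2]
grip_width: 0.688
grip_force: 30.0
time: 26.27
position: [0.6055, 0.3274, 0.2092]
tool_rot: [2.228, 2.21, 0.019]
ft_force: [0.0, -0.0, 0.0]
grip_width: 0.803
grip_force: 0.0
pos [0.6028 0.3267 0.2032] shift [-0.2226  0.0229  0.0028] w [ 2.400e-01  6.000e-02 -9.045e+01] j7 -0.4
pos [0.6028 0.3267 0.2032] shift [-0.2226  0.0229  0.0028] w [ 6.000e-02 -2.400e-01  8.955e+01] j7 -0.4
```

View pics/v3.png

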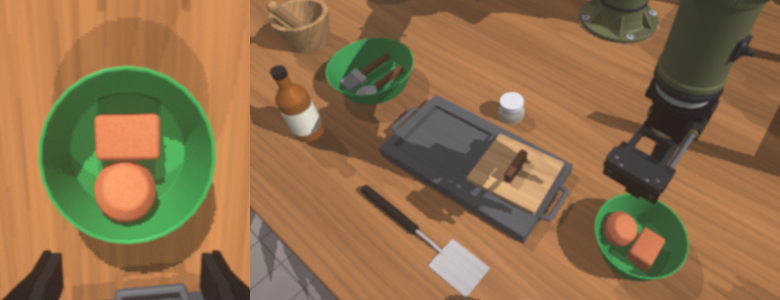

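All four are sorted and the jar still stands. Now the cover: pose from the top-view corners first.

Run:
```python
from h import *
f=lambda x,y,z:pix('t0.png',165+x/4,115+y/3.5,z)[:2]
def pr(n,P,z):
    P=np.array([f(x,y,z) for x,y in P]);c=P.mean(0)
    # order: TL(+y far x), TR, BR, BL
    ey=(P[0]-P[1]+P[3]-P[2]);ex=(P[0]-P[3]+P[1]-P[2])
    print(n,np.round(c,4),'ey ang',np.degrees(np.arctan2(ey[1],ey[0])).round(2),'ex ang',np.degrees(np.arctan2(ex[1],ex[0])).round(2),np.linalg.norm(ey)/2,np.linalg.norm(ex)/2)
pr('cover',[(168,122),(405,97),(430,275),(190,302)],.04)
pr('griddle',[(157,65),(720,32),(743,290),(178,322)],.028)
pr('well',[(445,82),(688,68),(707,257),(463,272)],.028)
b=[f(290,148,.066),f(302,243,.066)];print('bar',np.mean(b,0),np.degrees(np.arctan2(*(b[0]-b[1])[::-1])))
go2(.63,.104,.2,-83)
```

```text
cover [0.6248 0.1043] ey ang 98.39 ex ang 8.11 0.15035855553981595 0.12962478517867104
griddle [0.6444 0.0104] ey ang 95.04 ex ang 5.56 0.3570988492605223 0.18769512372573247
well [ 0.6514 -0.0694] ey ang 95.16 ex ang 5.94 0.15405724742085086 0.13817550330202766
bar [0.62383652 0.10336304] 7.868169613043454
pos [0.6028 0.3267 0.2032] shift [-0.2225  0.0289  0.0029] w [ 7.000e-02 -2.300e-01  8.255e+01] j7 -0.4
```

```bash
python3 -m handwheel '[{"x":-0.02,"y":0.003,"z":0,"wx":0,"wy":0,"wz":7},{"x":-0.04,"y":0.006,"z":0,"wx":0,"wy":0,"wz":14},{"x":-0.06,"y":0.009,"z":0,"wx":0,"wy":0,"wz":21},{"x":-0.08,"y":0.012,"z":0,"wx":0,"wy":0,"wz":28},{"x":-0.1,"y":0.015,"z":0,"wx":0,"wy":0,"wz":35},{"x":-0.12,"y":0.018,"z":0,"wx":0,"wy":0,"wz":42},{"x":-0.14,"y":0.02,"z":0,"wx":0,"wy":0,"wz":49},{"x":-0.16,"y":0.022,"z":0,"wx":0,"wy":0,"wz":56},{"x":-0.18,"y":0.025,"z":0,"wx":0,"wy":0,"wz":63},{"x":-0.2,"y":0.027,"z":0,"wx":0,"wy":0,"wz":70}]' 0.045
python3 -c "
from h import *
go2(.61,.104,.22,-82)"
```

```text
time: 27.2
position: [0.6267, 0.1256, 0.1998]
tool_rot: [-3.097, -0.525, 0.002]
ft_force: [0.3, -0.2, -0.2]
grip_width: 0.517
grip_force: 0.0
pos [0.6267 0.1256 0.1998] shift [-0.0229  0.0149 -0.0202] w [-1.000e-02  9.000e-02  1.122e+01] j7 -1.27
```

```bash
python3 -m handwheel '[{"x":-0.01,"y":0.025,"z":-0.03,"wx":0,"wy":0,"wz":5},{"x":-0.02,"y":0.05,"z":-0.06,"wx":0,"wy":0,"wz":11},{"x":-0.03,"y":0.07,"z":-0.08,"wx":0,"wy":0,"wz":11},{"x":-0.03,"y":0.09,"z":-0.08,"wx":0,"wy":0,"wz":11},{"x":-0.03,"y":0.09,"z":-0.08,"wx":0,"wy":0,"wz":11},{"x":-0.03,"y":0.09,"z":-0.08,"wx":0,"wy":0,"wz":11}]'
python3 -c "
from h import *
snap('wrist','w12.png');go2(.6245,.104,.2,-82)
c=cv2.imread('pics/w12.png')[60:300,100:440];cv2.imwrite('pics/v4.png',cv2.resize(c,None,fx=2.35,fy=2.35,interpolation=cv2.INTER_CUBIC))"
```

```text
time: 27.7
position: [0.6289, 0.0305, 0.2803]
tool_rot: [-3.133, -0.23, 0.001]
ft_force: [0.8, 0.4, -0.0]
grip_width: 0.515
grip_force: 0.0
pos [0.6287 0.0325 0.2799] shift [ 0.0066 -0.0713  0.08  ] w [-0.08  0.08  0.57] j7 -1.32
```

View pics/v4.png

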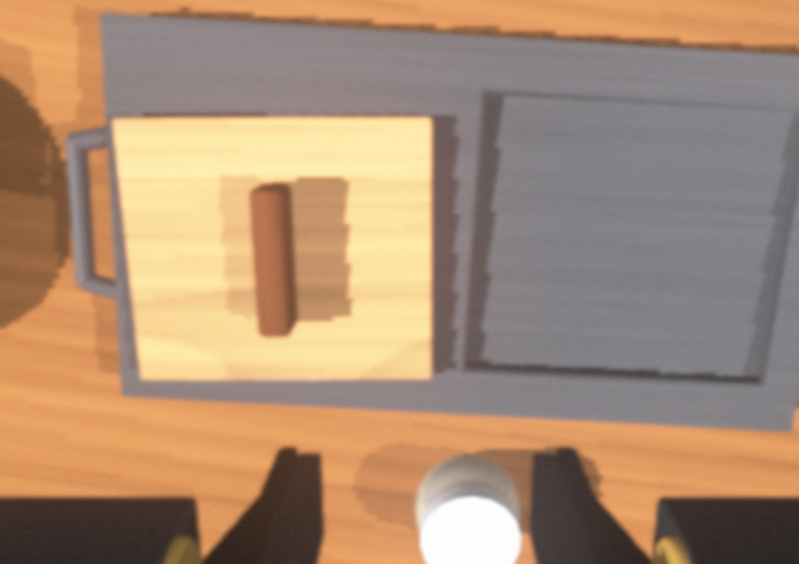

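Cover corners (112,118),(433,116),(433,380),(140,380); well rim (485,92),(797,112),(762,380),(465,368).

Run:
```python
from h import *
f=lambda x,y,z:pix('w12.png',100+x/2.35,60+y/2.35,z)[:2]
def pr(n,P,z):
    P=np.array([f(x,y,z) for x,y in P]);c=P.mean(0)
    ey=(P[0]-P[1]+P[3]-P[2]);ex=(P[0]-P[3]+P[1]-P[2])
    print(n,np.round(c,4),'ey',np.degrees(np.arctan2(ey[1],ey[0])).round(2),'ex',np.degrees(np.arctan2(ex[1],ex[0])).round(2),np.linalg.norm(ey)/2,np.linalg.norm(ex)/2)
    return P
pr('cover',[(112,118),(433,116),(433,380),(140,380)],.04)
print(pr('well',[(485,92),(797,112),(762,380),(465,368)],.028))
for z in(.066,):
    a=f(270,185,z);b=f(275,336,z);print(a,b,(a+b)/2,np.degrees(np.arctan2(*(a-b)[::-1])))
a=f(102,15,.028);b=f(122,394,.028);c=f(792,430,.028);print('griddle front/left',np.degrees(np.arctan2(*(b-c)[::-1])),np.degrees(np.arctan2(*(a-b)[::-1])))
```

```text
cover [0.6248 0.1027] ey 98.6 ex 8.43 0.15034414204756197 0.13007617270135785
well [ 0.6529 -0.0679] ey 95.48 ex 6.79 0.1538503444710054 0.13752431089205455
[[ 0.71477155  0.01506677]
 [ 0.72768608 -0.13464862]
 [ 0.59289294 -0.15434395]
 [ 0.57644589  0.00223727]]
[0.66109597 0.10613523] [0.59125479 0.09740332] [0.62617538 0.10176928] 7.12644151055057
griddle front/left 95.14074142856553 4.982521679477194
```

```bash
python3 -m handwheel '[{"x":0.006,"y":-0.03,"z":0.03,"wx":0,"wy":0,"wz":0},{"x":0.006,"y":-0.06,"z":0.05,"wx":0,"wy":0,"wz":0},{"x":0.006,"y":-0.07,"z":0.08,"wx":0,"wy":0,"wz":0},{"x":0.006,"y":-0.07,"z":0.12,"wx":0,"wy":0,"wz":0},{"x":0.006,"y":-0.07,"z":0.14,"wx":0,"wy":0,"wz":0},{"x":0.006,"y":-0.07,"z":0.14,"wx":0,"wy":0,"wz":0},{"x":0.006,"y":-0.07,"z":0.14,"wx":0,"wy":0,"wz":0}]'
python3 -c "
from h import *
go2(.6247,.1035,.044,-81.6)"
```

```text
time: 28.33
position: [0.6238, 0.1038, 0.1401]
tool_rot: [-3.132, -0.238, 0.004]
ft_force: [-0.0, 0.5, 1.2]
grip_width: 0.518
grip_force: 0.0
pos [0.6238 0.1038 0.1401] shift [0.0011 0.0005 0.0961] w [-0.02  0.13  0.31] j7 -1.39
```

```bash
python3 -m handwheel '[{"x":0,"y":0,"z":0.03,"wx":0,"wy":0,"wz":0},{"x":0,"y":0,"z":0.055,"wx":0,"wy":0,"wz":0},{"x":0,"y":0,"z":0.075,"wx":0,"wy":0,"wz":0},{"x":0,"y":0,"z":0.085,"wx":0,"wy":0,"wz":0},{"x":0,"y":0,"z":0.092,"wx":0,"wy":0,"wz":0},{"x":0,"y":0,"z":0.095,"wx":0,"wy":0,"wz":0},{"x":0,"y":0,"z":0.095,"wx":0,"wy":0,"wz":0}]'
python3 -m handwheel '[{"x":0,"y":0,"z":0,"wx":0,"wy":0,"wz":0},{"x":0,"y":0,"z":0,"wx":0,"wy":0,"wz":0},{"x":0,"y":0,"z":0,"wx":0,"wy":0,"wz":0},{"x":0,"y":0,"z":0,"wx":0,"wy":0,"wz":0},{"x":0,"y":0,"z":0,"wx":0,"wy":0,"wz":0},{"x":0,"y":0,"z":0,"wx":0,"wy":0,"wz":0},{"x":0,"y":0,"z":0,"wx":0,"wy":0,"wz":0},{"x":0,"y":0,"z":0,"wx":0,"wy":0,"wz":0}]' 0 25
python3 -c "
from h import *
go2(.652,-.0695,.044,-84.85)"
```

```text
time: 28.92
position: [0.6263, 0.1028, 0.0478]
tool_rot: [-3.131, -0.236, -0.005]
ft_force: [-0.4, -0.0, 0.3]
grip_width: 0.517
grip_force: 0.0
time: 29.58
position: [0.6257, 0.1028, 0.0473]
tool_rot: [-3.131, -0.235, -0.003]
ft_force: [-0.1, -0.3, 2.9]
grip_width: 0.182
grip_force: 25.0
pos [0.6257 0.1028 0.0473] shift [0.0003 0.1743 0.0031] w [-0.08 -0.13  3.45] j7 -1.33
```

```bash
python3 -m handwheel '[{"x":0,"y":0.005,"z":0.001,"wx":0,"wy":0,"wz":0.3},{"x":0,"y":0.015,"z":0.001,"wx":0,"wy":0,"wz":0.6},{"x":0,"y":0.03,"z":0.001,"wx":0,"wy":0,"wz":1},{"x":0,"y":0.045,"z":0.001,"wx":0,"wy":0,"wz":1.4},{"x":0,"y":0.06,"z":0.001,"wx":0,"wy":0,"wz":1.8},{"x":0,"y":0.075,"z":0.001,"wx":0,"wy":0,"wz":2.2},{"x":0,"y":0.09,"z":0.001,"wx":0,"wy":0,"wz":2.6},{"x":0,"y":0.105,"z":0.001,"wx":0,"wy":0,"wz":3},{"x":0,"y":0.12,"z":0.001,"wx":0,"wy":0,"wz":3.4},{"x":0,"y":0.13,"z":0.001,"wx":0,"wy":0,"wz":3.4}]'
python3 -m handwheel '[{"x":0,"y":0.01,"z":0,"wx":0,"wy":0,"wz":0},{"x":0,"y":0.02,"z":0,"wx":0,"wy":0,"wz":0},{"x":0,"y":0.02,"z":0,"wx":0,"wy":0,"wz":0},{"x":0,"y":0.02,"z":0,"wx":0,"wy":0,"wz":0}]'
python3 -c "
from h import *
go2(.652,-.0695,.046,-84.85);snap('wrist','w13.png');snap('top','t1.png')
a=cv2.imread('pics/w13.png')[:300,110:450];b=cv2.resize(cv2.imread('pics/t1.png')[115:215,195:350],(465,300),interpolation=cv2.INTER_CUBIC)
cv2.imwrite('pics/v5.png',np.hstack([a,b])[:,:800])"
```

```text
time: 30.42
position: [0.6459, -0.0249, 0.0469]
tool_rot: [-3.134, -0.142, -0.006]
ft_force: [-0.1, 3.5, 5.4]
grip_width: 0.185
grip_force: 25.1
time: 30.75
position: [0.6475, -0.047, 0.0467]
tool_rot: [-3.138, -0.14, -0.006]
ft_force: [-0.8, -0.6, 6.7]
grip_width: 0.184
grip_force: 25.1
pos [ 0.6475 -0.047   0.0467] shift [0.0025 0.0228 0.0007] w [-0.01 -0.21 -0.03] j7 -1.13
```

View pics/v5.png

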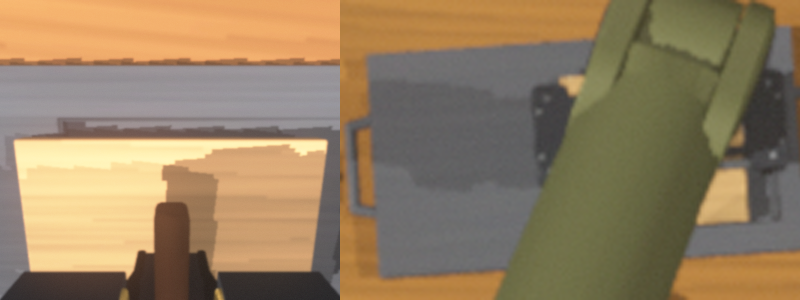

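Cover is parallel to the well's far rim; its far edge is at v≈139, the rim at v≈119, and the well's left rim corner at u≈172. Working out the remaining offsets.

Run:
```python
from h import *
s=ctrl.get_state();M=R.from_rotvec(s['tool_rot']).as_matrix()
loc=lambda u,v,z:(M.T@(pix('w13.png',u,v,z)-s['position']))[:2]*1000
g=cv2.imread('pics/w13.png')
im=cv2.cvtColor(g,cv2.COLOR_BGR2GRAY)
print(im[100:150,330]);print(g[128,150:200].sum(1))
print('well far L/R',loc(172,120,.028),loc(430,119,.028))
print('cover far corners',loc(124,139,.04),loc(438,139,.04))
```

```text
[148 151 152 155 154 156 154 155 154 153 153 151 153 153 152 151 147 136
 130 129 136 144 149 150 149 142 121 107 102  93  87  88  90  88  89  90
  98 112 133 172 212 231 239 241 241 240 240 237 228 200]
[443 442 445 442 446 443 440 443 443 441 440 444 440 440 440 443 429 407
 371 349 351 350 340 313 291 287 285 294 300 307 307 308 306 309 306 311
 314 316 315 320 319 320 317 321 319 324 324 325 327 327]
well far L/R [ 72.48291778 -54.63077087] [72.93454209 73.95249582]
cover far corners [ 64.40185942 -74.52394608] [64.36502708 73.97375921]
```

```bash
python3 -m handwheel '[{"x":0.001,"y":0.006,"z":0,"wx":0,"wy":0,"wz":0},{"x":0.002,"y":0.012,"z":0,"wx":0,"wy":0,"wz":0},{"x":0.003,"y":0.018,"z":0,"wx":0,"wy":0,"wz":0},{"x":0.0035,"y":0.023,"z":0,"wx":0,"wy":0,"wz":0},{"x":0.0035,"y":0.0235,"z":0,"wx":0,"wy":0,"wz":0},{"x":0.0035,"y":0.0235,"z":0,"wx":0,"wy":0,"wz":0}]'
python3 -m handwheel '[{"x":0,"y":0,"z":0.002,"wx":0,"wy":0,"wz":0},{"x":0,"y":0,"z":0.004,"wx":0,"wy":0,"wz":0},{"x":0,"y":0,"z":0.004,"wx":0,"wy":0,"wz":0}]'
python3 -c "
from h import *
go2(.652,-.0695,.036,-84.85)"
```

```text
time: 31.35
position: [0.6513, -0.0711, 0.0447]
tool_rot: [3.137, 0.14, 0.0]
ft_force: [-0.8, -0.4, -2.5]
grip_width: 0.182
grip_force: 25.0
time: 31.6
position: [0.6515, -0.069, 0.0405]
tool_rot: [-3.138, -0.142, 0.0]
ft_force: [-0.1, -0.2, -2.7]
grip_width: 0.184
grip_force: 25.0
pos [ 0.6515 -0.069   0.0405] shift [0.0005 0.0005 0.0045] w [-0.04  0.01  0.05] j7 -1.09
```

It is descending freely (only the cover's weight on the wrist).

```bash
python3 -m handwheel '[{"x":0,"y":0,"z":0.002,"wx":0,"wy":0,"wz":0},{"x":0,"y":0,"z":0.004,"wx":0,"wy":0,"wz":0},{"x":0,"y":0,"z":0.005,"wx":0,"wy":0,"wz":0},{"x":0,"y":0,"z":0.005,"wx":0,"wy":0,"wz":0}]'
python3 -c "
from h import *
go2(.652,-.0695,.036,-84.85)"
```

```text
time: 31.93
position: [0.6525, -0.0689, 0.0373]
tool_rot: [-3.137, -0.143, -0.003]
ft_force: [-1.3, 0.8, 2.0]
grip_width: 0.179
grip_force: 25.0
pos [ 0.6525 -0.0689  0.0373] shift [-0.0005  0.0006  0.0013] w [-0.08 -0.11  0.06] j7 -1.09
```

Contact at the well floor level. Release, rise and look.

```bash
python3 -m handwheel '[{"x":0,"y":0,"z":0,"wx":0,"wy":0,"wz":0},{"x":0,"y":0,"z":0,"wx":0,"wy":0,"wz":0},{"x":0,"y":0,"z":0,"wx":0,"wy":0,"wz":0},{"x":0,"y":0,"z":0,"wx":0,"wy":0,"wz":0},{"x":0,"y":0,"z":0,"wx":0,"wy":0,"wz":0},{"x":0,"y":0,"z":-0.02,"wx":0,"wy":0,"wz":0},{"x":0,"y":0,"z":-0.06,"wx":0,"wy":0,"wz":0},{"x":0,"y":0,"z":-0.1,"wx":0,"wy":0,"wz":0},{"x":0,"y":0,"z":-0.14,"wx":0,"wy":0,"wz":0},{"x":0,"y":0,"z":-0.18,"wx":0,"wy":0,"wz":0}]' 0.04
python3 -m handwheel '[{"x":-0.03,"y":0,"z":-0.02,"wx":0,"wy":0,"wz":0},{"x":-0.05,"y":0,"z":-0.04,"wx":0,"wy":0,"wz":0},{"x":-0.05,"y":0,"z":-0.05,"wx":0,"wy":0,"wz":0},{"x":-0.05,"y":0,"z":-0.05,"wx":0,"wy":0,"wz":0}]'
python3 -c "
from h import *
snap('wrist','w14.png');snap('scene','s2.png')
a=cv2.imread('pics/w14.png')[:300,90:450];b=cv2.resize(cv2.imread('pics/s2.png')[150:350,90:380],(435,300),interpolation=cv2.INTER_CUBIC)
cv2.imwrite('pics/v6.png',np.hstack([a,b]))"
```

```text
time: 32.77
position: [0.6517, -0.0693, 0.2187]
tool_rot: [-3.137, -0.142, -0.003]
ft_force: [1.2, -0.0, 0.7]
grip_width: 0.461
grip_force: 0.0
time: 33.1
position: [0.6031, -0.0743, 0.2698]
tool_rot: [-3.136, -0.142, -0.012]
ft_force: [2.0, 0.3, -0.1]
grip_width: 0.464
grip_force: 0.0
```

View pics/v6.png

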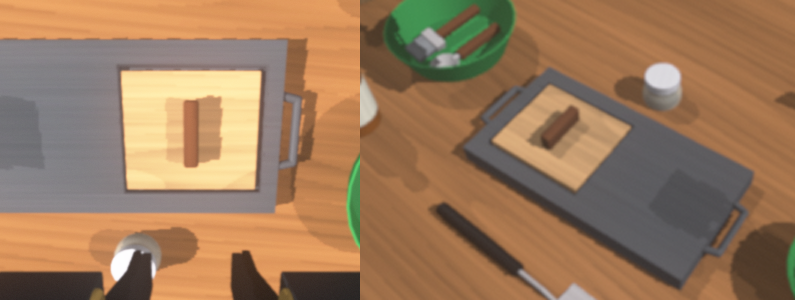

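The cover lies flat inside the well's outline, the jar stands, and the utensils are in the wide bowl. Handing in.

```bash
python3 -c "
from h import *
print(ctrl.close_job())"
```

```text
the job is handed in; nothing more can be done
None
```

I've handed the job in at about 33 s on the robot's clock: the spoon and brush are in the wide bowl, the block and dome in the small bowl, the cover lies flat in the well, and the jar is still standing (no slice or cake was there).

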